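# Slide the tub home into the corner stop

## Robot

A 6-joint arm with a two-finger parallel gripper is mounted at the origin on a cart in front of the work surface, level with it; the furniture and walls round the work are solid. World frame = base frame: x ahead of the robot, y to its left, z up, the work surface at z = 0. Lengths are in m, angles in rad, forces in N, time in s.
With the tool pointing down it reaches from about 0.2 to 0.875 m from the base axis. Payload 3.4 kg.
Tool frame: the origin (TCP) lies between the finger pads; the fingertips stand 17 mm ahead of it and the grasp point (between the pads) lies 2 mm behind it; z points along the fingers, y is the line along which they close (so a half turn about z gives the same grasp; the last joint's range is limited). The gripper opens to 94 mm and grips with 3 to 60 N. Pads are 16 mm wide; open, the fingers measure 119 mm over their backs; the gripper's body (75 mm by 177 mm) begins 78 mm behind the grasp point.
Start: joints at [-1.375, 0.276, 1.505, -0, 1.361, -0.121], TCP at [0.179, -0.546, 0.188] pointing down, gripper open.
Joint ranges: [-2.89, 2.89], [-0.75, 2.08], [0.22, 2.7], [-1.18, 4.32], [0.11, 2.71], [-2.7, 2.7]. Speed limits (rad/s): [2.57, 2.57, 3.14, 3.14, 3.14, 3.14].

## Interface

Orientations are given as a rotation vector (axis times angle).
In Python, from cell import manip gives the robot as it stands.
- The arm moves only by the shell command python3 -m pendant 'ROWS' [FORCE]. ROWS is text: rows parted by semicolons, each of 7 numbers parted by spaces: the opening, from 0 (shut) to 1 (fully open), then the shift along the world's x, y, z in cm, then the turn, a rotation vector about the world's x, y, z in degrees. In form: jaw dx dy dz rx ry rz; .... A call has 1 to 20 rows; each row is the pose to reach, as a shift and turn from the pose commanded when the call began; what a row does not reach only later rows make up. A row lasts 1/12 s, in which the tool goes at most 41.7 mm and 7.16 degrees, less where a joint would pass 70% of its speed; a pose out of reach is approached as far as the arm can. A call with a gripper value outside its range is refused whole. The fingers move at their own pace and stop on an object; FORCE is the grip in N (left out, the last holds). Time passes only in rows, so rows that repeat a pose let the fingers close. It gives the time, the measured TCP pose, the force, the opening and the grip force at its end, in the units of the state.
- manip.get_state(): the state, without advancing time (a new reading comes with each control period).
- manip.grab_frame(name): name is "scene" or "top" or "wrist"; returns a dict with "img" (400x640x3 uint8, red, green, blue), "depth" (400x640 float32, m along the optical axis (not along the pixel's ray), 0 where there is no reading), "intrinsics" (3x3 intrinsics, pixels), "rvec" (rotation vector, rad) and "tvec" (3), from world to camera coordinates, as OpenCV has them; the wrist camera has in their place "T_tool_cam" (4x4, takes a point from camera to tool coordinates, whose origin is the TCP and whose axes are the flange's). Camera axes: x right, y down, z forward; pixel columns grow to the right and rows downward; lengths in m; the calibration is good to about 2 mm. A picture is of the moment at which its call begins: read the wrist's pose just before it.
- manip.finish_job(): hands the job in; it is judged then, once.
The state is a dict: "clock": time; "joint_pos": joint angles; "joint_vel": joint speeds; "joint_torque": joint torques, N m; "eef_pos": TCP position; "eef_rot": TCP orientation; "ft_force": force on the tool from outside, world axes, zero at the start; "ft_torque": the same for the moment, N m; "gripper_width": opening from 0.0 (shut) to 1.0 (fully open); "grasp_force": force on a finger pad.
Only numpy, scipy, OpenCV 4.12 (cv2) and the standard library are available. Lean on these libraries where they do the work, as an engineer would, in place of code of your own. Each camera call takes 0.05 s, during which the arm holds its last target. There are 200 camera calls.

## Task

Push the spread tub along the table into the steel corner stop, so that its long side lies flat against the long rail and its end lies against the short rail, snug and square. Only push it with the fingers: do not lift or tip it, and leave the jar and the cup where they stand. Then draw the fingers back clear of it.

Things in the scene. Friction and masses are not known exactly. Their poses are not given: they have to be found in the camera images.
- tub: Closed white plastic spread tub, loose, about 0.2 kg, 95 mm (its x) by 136 mm (its y) over the lid rim, 53 mm high. The rim, 44 to 53 mm above the table, is its widest part; the walls taper inwards below it. Origin: centre of its underside, z up. Home, its centre is at x = -0.0475, y = -0.068 in the stop's frame; either end may be at the short rail
- corner_stop: L-shaped stop of two fixed bare steel rails, 60 mm high, 8 mm thick. Origin: the inside corner at table height, z up. Inner face of the long rail: plane x = 0, from the corner 190 mm towards its -y. Inner face of the short rail: plane y = 0, 85 mm towards its -x. The tub belongs where x < 0, y < 0. Bolted flanges reach 45 mm outside the rails
- jar: Lidded glass jar, 64 mm across, 84 mm high, standing loose beyond the open end of the long rail: leave it. Origin: centre of its underside
- cup: Steel cup, 76 mm across, 102 mm high, standing loose to the left of the stop: leave it. Origin: centre of its underside
There are look-alikes about, which are no part of the job. There is more than one size of the tub; the job needs the largest.

How it is judged:
By the outcome, as a careful person would: the job done as asked, in the order asked, and still so for the second after the job is handed in, with the robot touching nothing.
It also fails if it takes over 64 s, if anything falls off the work surface, if the arm or the gripper's body presses on something with over 40 N, if the wrist force passes 120 N, or if a joint passes its speed limit or range.

## Working session

There is one attempt and no reset: what is moved stays moved. The work goes in short steps, Python scripts to look and compute and a shell command to move; the robot and the scene stay as the last step left them, time stands still between calls to the robot, and variables do not carry over. Pictures are saved under pics/ and viewed, at most 10 in all, crops included, and the job is handed in when it is done.

```bash
ls; mkdir -p pics
python3 - <<'E'
from cell import manip
import cv2,numpy as np
for n in("scene","top"):
    f=manip.grab_frame(n); cv2.imwrite(f"pics/{n}0.png",f["img"][:,:,::-1]); np.savez(f"{n}0.npz",**f)
    R=cv2.Rodrigues(np.array(f["rvec"]))[0]; print(n,-R.T@np.array(f["tvec"]).ravel(),R[2],f["intrinsics"][0][0])
print(manip.get_state()["eef_rot"])
E
```

```text
pics
scene [-0.07078912  0.91415114  0.62060471] [ 0.50121806 -0.72930865 -0.46571381] 416.4769250164896
top [ 0.32439903 -0.02288095  1.15776025] [ 0.18052877  0.007996   -0.9835372 ] 478.0281507968998
[-3.10065307e+00 -4.95319738e-01  1.27036075e-04]
```

View pics/top0.png

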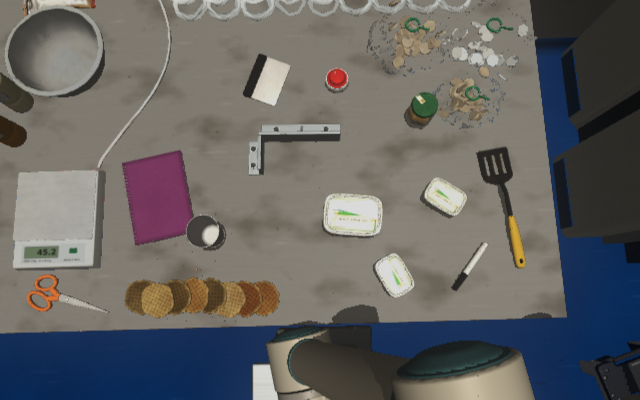

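View pics/scene0.png

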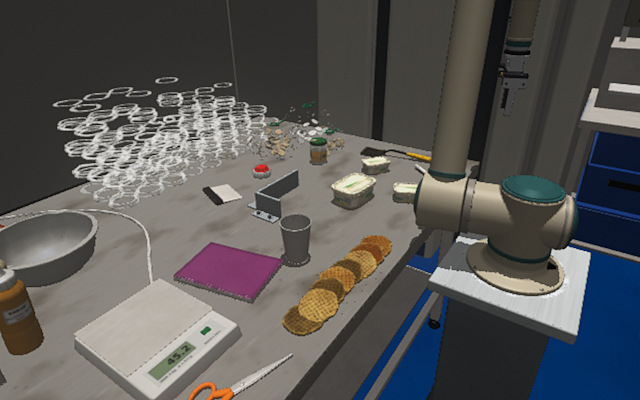

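The top view shows three white tubs: A at (353,215), the largest; B at (445,197) and C at (394,275), both clearly smaller. A fits the description. The stop's corner is near (262,137), with the long rail running right and the short rail running down. The cup is at (206,232) and the jar at (421,108). Next I'll measure these and confirm with one crop.

```bash
cat > h.py <<'E'
import cv2,numpy as np
def ray(f,px,z):
    K=np.array(f["intrinsics"]);R=cv2.Rodrigues(np.array(f["rvec"]))[0];t=np.array(f["tvec"]).ravel()
    c=-R.T@t; px=np.atleast_2d(np.array(px,float))
    d=(R.T@np.linalg.inv(K)@np.c_[px,np.ones(len(px))].T).T
    return (c+d*((z-c[2])/d[:,2])[:,None])[:,:2]
def cloud(f):
    K=np.array(f["intrinsics"]);R=cv2.Rodrigues(np.array(f["rvec"]))[0];t=np.array(f["tvec"]).ravel()
    v,u=np.mgrid[:400,:640]; d=np.array(f["depth"])
    p=np.stack([(u-K[0,2])/K[0,0]*d,(v-K[1,2])/K[1,1]*d,d],-1)
    return (p-t)@R
def tub(f,roi):   # rim blob by height from depth + colour-free; returns centre, size, angle of long side
    P=cloud(f); x0,y0,x1,y1=roi; m=np.zeros((400,640),np.uint8)
    m[y0:y1,x0:x1]=((P[...,2]>.038)&(P[...,2]<.065)&(np.array(f["depth"])>0))[y0:y1,x0:x1]
    c=max(cv2.findContours(m,0,1)[0],key=cv2.contourArea)
    w=ray(f,c.reshape(-1,2),.050); r=cv2.minAreaRect((w*1000).astype(np.float32)); return r,m
E
python3 - <<'E'
import numpy as np,cv2
from h import *
f=dict(np.load("top0.npz")); P=cloud(f)
for n,roi in dict(A=(310,180,395,250),B=(418,170,475,222),C=(368,245,420,305)).items():
    r,_=tub(f,roi); print(n,np.round(r[0],1),np.round(r[1],1),round(r[2],1))
# rails: points at top height
m=np.zeros((400,640),bool); m[115:185,240:350]=(P[...,2]>.05)[115:185,240:350]
q=P[m]; print("rail z",np.percentile(q[:,2],[5,50,95]), "x",np.percentile(q[:,0],[0,1,5,50,95,99,100]),"y",np.percentile(q[:,1],[0,1,50,99,100]))
c=cv2.findContours(m.astype(np.uint8),0,1)[0]; c=max(c,key=cv2.contourArea); 
a=cv2.approxPolyDP(c,2,True).reshape(-1,2); print(a.tolist()); print(np.round(ray(f,a,.06),4).tolist())
for n,(u,v,rr) in dict(cup=(206,232,25),jar=(421,108,22)).items():
    s=P[v-rr:v+rr,u-rr:u+rr].reshape(-1,3); zt=.07
    s=s[s[:,2]>zt]; print(n,s.min(0).round(3),s.max(0).round(3))
cv2.imwrite("pics/crop.png",cv2.resize(f["img"][90:310,180:480][:,:,::-1],None,fx=2.6,fy=2.6,interpolation=2))
E
```

```text
A [487.7 -85.6] [137.2  97.6] 83.8
B [ 494.8 -295.2] [16.3  6.8] 41.4
C [ 358.4 -136.5] [18.4  6.4] 19.2
rail z [0.05252717 0.05980244 0.06693697] x [0.32439903 0.32439903 0.60260348 0.68537902 0.69207854 0.69393726
 0.69528052] y [-0.06359648 -0.06104666  0.06602303  0.1335756   0.1341975 ]
[[340, 131], [258, 131], [258, 168], [261, 166], [260, 149], [263, 134], [280, 133], [289, 136], [338, 134]]
[[0.6875, -0.0635], [0.6943, 0.1331], [0.6029, 0.1337], [0.6075, 0.1266], [0.6493, 0.1286], [0.6863, 0.1212], [0.6874, 0.0803], [0.6792, 0.0589], [0.6801, -0.0585]]
cup [ 0.324 -0.023  0.07 ] [0.491 0.29  1.158]
jar [ 0.324 -0.295  0.07 ] [ 0.769 -0.023  1.158]
```

View pics/crop.png

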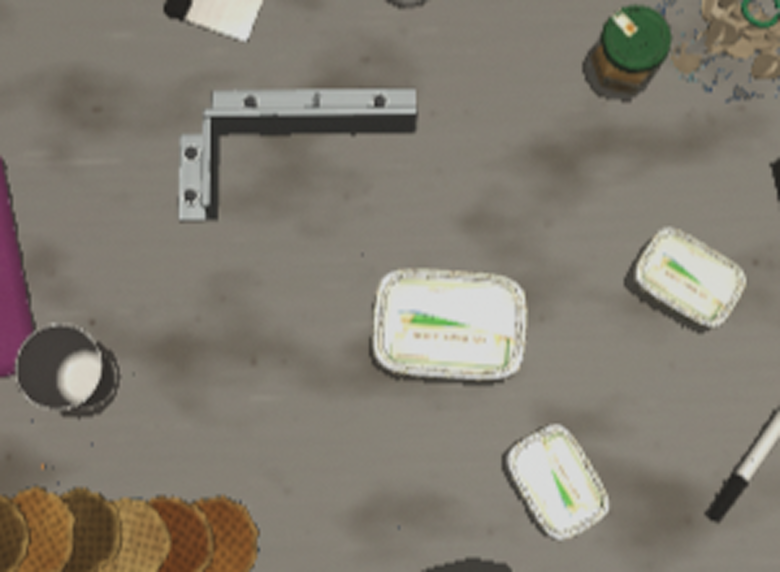

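Crop: A at crop (450,325) is the 137×97 mm tub. B (690,278) and C (557,482) are much smaller, so A is the one. The stop's corner is at crop (212,115), and the area inside it is clear. I'll push +y by the tub's end first, stopping short of the rail, then +x onto the long rail, then +y home. First I'll move behind the -y end and take a close look.

```bash
python3 -m pendant '0.4 30.5 33 8 0 0 68;0.4 30.5 33 8 0 0 68;0.4 30.5 33 8 0 0 68;0.4 30.5 33 8 0 0 68;0.4 30.5 33 8 0 0 68;0.4 30.5 33 8 0 0 68;0.4 30.5 33 8 0 0 68;0.4 30.5 33 8 0 0 68;0.4 30.5 33 8 0 0 68;0.4 30.5 33 8 0 0 68;0.4 30.5 33 8 0 0 68;0.4 30.5 33 8 0 0 68;0.4 30.5 33 8 0 0 68;0.4 30.5 33 8 0 0 68;0.4 30.5 33 8 0 0 68;0.4 30.5 33 8 0 0 68'
python3 - <<'E'
from cell import manip
import cv2,numpy as np
s=manip.get_state(); f=manip.grab_frame("wrist"); cv2.imwrite("pics/w1.png",f["img"][:,:,::-1])
T=np.eye(4);T[:3,:3]=cv2.Rodrigues(np.array(s["eef_rot"]))[0];T[:3,3]=s["eef_pos"]
C=T@np.array(f["T_tool_cam"]); Ri=C[:3,:3].T
f["rvec"]=cv2.Rodrigues(Ri)[0];f["tvec"]=-Ri@C[:3,3]; np.savez("w1.npz",**f)
f2=manip.grab_frame("top")
from h import *
for g,roi in((f2,(310,180,395,250)),):print(tub(g,roi)[0])
E
```

```text
clock: 1.43
eef_pos: [0.483, -0.2175, 0.2673]
eef_rot: [-2.297, -2.143, 0.001]
ft_force: [-0.8, -0.7, -0.9]
gripper_width: 0.4
grasp_force: 0.0
((487.71380615234375, -85.62474060058594), (137.21034240722656, 97.57769012451172), 83.77930450439453)
```

View pics/w1.png

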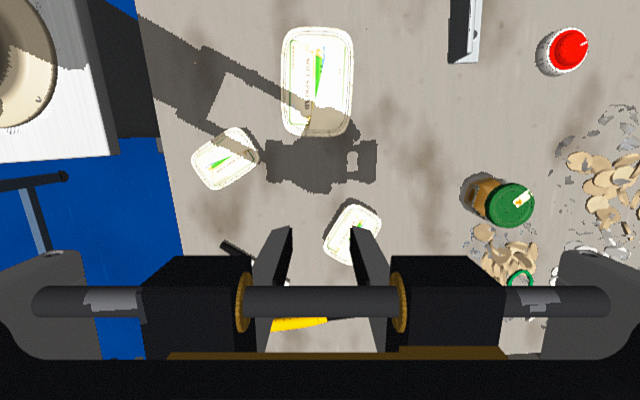

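The wrist view shows the tub at (317,82) with its near end at row ~136, the long rail's open end at (463,30), and the fingers clear of small tub B at (352,235). Measuring the yaws here.

Run:
```python
import numpy as np
from h import *
f=dict(np.load("w1.npz")); r,m=tub(f,(260,5,375,150)); print("tub",r,m.sum())
P=cloud(f); print("tub z",np.median(P[60:100,300:335,2]))
# left/right rim edges per row at z~.05
L=[];Rr=[]
for v in range(55,110,3):
    u=np.flatnonzero(m[v]); L.append((u[0],v));Rr.append((u[-1],v))
for n,e in(("L",L),("R",Rr)):
    w=ray(f,e,.05); k=np.polyfit(w[:,1],w[:,0],1); print(n,"x at y=-.085",np.polyval(k,-.085),"yaw",-np.degrees(np.arctan(k[0])))
q=P[0:62,440:485].reshape(-1,3); q=q[(q[:,2]>.05)&(q[:,2]<.07)]; print("rail top",len(q),np.percentile(q,[1,50,99],axis=0).round(4))
k=np.polyfit(q[:,1],q[:,0],1); print("yaw",-np.degrees(np.arctan(k[0])), np.polyval(k,-.04))
# top-view rails: sub-pixel edges along bright rim, inner edge (bright->dark) of long rail
g=dict(np.load("top0.npz")); gr=g["img"].mean(2)
for u in range(270,340,10): print(u,gr[122:144,u].astype(int).tolist())
```

```text
tub ((486.099853515625, -84.35362243652344), (138.24972534179688, 95.73717498779297), 84.24952697753906) 7348
tub z 0.05266891061604255
L x at y=-.085 0.4379240819870153 yaw -5.750463981154642
R x at y=-.085 0.5333353981003173 yaw -5.439812104104482
rail top 535 [[ 0.68   -0.0618  0.0505]
 [ 0.6821 -0.0308  0.0601]
 [ 0.6886 -0.0009  0.0631]]
yaw -0.7922194096642259 0.6829886751346524
270 [122, 123, 141, 160, 166, 169, 170, 167, 170, 160, 163, 174, 124, 46, 47, 47, 46, 47, 47, 77, 110, 120]
280 [120, 117, 133, 156, 167, 171, 172, 169, 170, 159, 164, 155, 94, 46, 47, 47, 47, 46, 46, 51, 86, 110]
290 [123, 121, 138, 160, 167, 171, 172, 170, 170, 161, 168, 166, 106, 46, 47, 46, 46, 47, 46, 50, 80, 101]
300 [104, 101, 143, 167, 162, 143, 130, 137, 113, 125, 170, 161, 99, 47, 48, 47, 46, 47, 46, 82, 107, 109]
310 [98, 96, 144, 173, 171, 173, 172, 171, 162, 155, 180, 162, 88, 48, 48, 46, 47, 47, 46, 92, 121, 123]
320 [105, 98, 147, 175, 170, 173, 173, 173, 161, 155, 181, 153, 69, 46, 46, 46, 46, 46, 49, 95, 125, 125]
330 [109, 103, 142, 171, 170, 171, 173, 172, 156, 150, 182, 150, 61, 47, 47, 47, 47, 46, 49, 94, 124, 123]
```

```bash
python3 -m pendant '0.4 0 3 -10 0 0 3;0.4 0 3 -22.5 0 0 3;0.4 0 3 -22.5 0 0 3;0.4 0 3 -22.5 0 0 3;0.4 0 3 -22.5 0 0 3;0.4 0 3 -22.5 0 0 3;0.4 0 3 -22.5 0 0 3;0.4 0 3 -22.5 0 0 3;0.4 0 3.5 -22.5 0 0 3;0.4 0 4.2 -22.5 0 0 3;0.4 0 4.8 -22.5 0 0 3;0.4 0 5.3 -22.5 0 0 3;0.4 0 5.8 -22.5 0 0 3;0.4 0 6.3 -22.5 0 0 3;0.4 0 6.8 -22.5 0 0 3;0.4 0 7.3 -22.5 0 0 3;0.4 0 7.8 -22.5 0 0 3;0.4 0 7.8 -22.5 0 0 3'
python3 - <<'E'
from cell import manip
from h import *
f=manip.grab_frame("top"); cv2.imwrite("pics/t1.png",f["img"][90:310,180:480][:,:,::-1])
print(manip.get_state()["ft_force"])
w1=dict(np.load("w1.npz"))
E
```

```text
clock: 3.03
eef_pos: [0.4838, -0.1373, 0.0426]
eef_rot: [-2.236, -2.205, -0.0]
ft_force: [0.3, -0.5, 0.6]
gripper_width: 0.403
grasp_force: 0.0
[-0.43017381  1.22074684 -0.51229502]
```

View pics/t1.png

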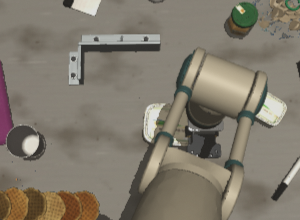

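The tub's left end is at crop (145,130), so it seems not to have moved yet. I'll check with the wrist camera.

```bash
cat >> h.py <<'E'
def wrist(manip):
    s=manip.get_state(); f=dict(manip.grab_frame("wrist"))
    T=np.eye(4);T[:3,:3]=cv2.Rodrigues(np.array(s["eef_rot"]))[0];T[:3,3]=s["eef_pos"]
    C=T@np.array(f["T_tool_cam"]); Ri=C[:3,:3].T
    f["rvec"]=cv2.Rodrigues(Ri)[0];f["tvec"]=-Ri@C[:3,3]; return f
E
python3 - <<'E'
from cell import manip
from h import *
f=wrist(manip); cv2.imwrite("pics/w2.png",f["img"][:,:,::-1])
P=cloud(f); m=(P[...,2]>.045)&(P[...,2]<.06)&(abs(P[...,0]-.486)<.06)&(P[...,1]<.05); q=P[m]; print(len(q),np.percentile(q,[1,50,99],axis=0).round(3))
E
```

```text
29050 [[ 0.439 -0.148  0.051]
 [ 0.486 -0.074  0.053]
 [ 0.533 -0.018  0.055]]
```

View pics/w2.png

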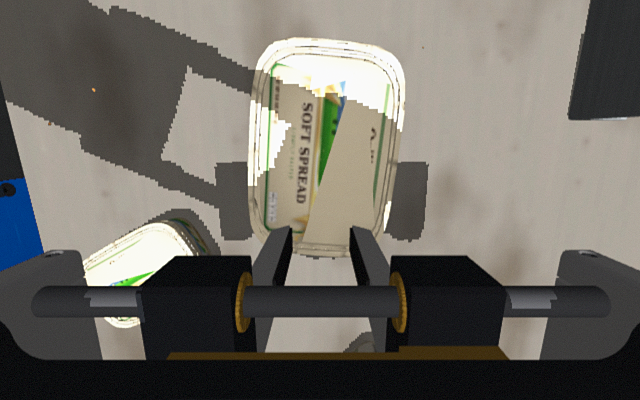

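Run:
```python
from cell import manip
from h import *
s=manip.get_state(); f=wrist(manip); R=cv2.Rodrigues(f["rvec"])[0]; print("cam",-R.T@f["tvec"],R[2],s["eef_pos"],s["ft_force"],s["joint_pos"])
P=cloud(f)
for p in((232,283),(232,360),(240,287),(250,280),(250,320),(245,320),(260,370),(258,320),(265,320)): print(p,P[p].round(4), f["depth"][p])
print(np.array(f["T_tool_cam"]).round(3))
```

```text
cam [ 0.48432621 -0.07017319  0.24055614] [-0.00232857 -0.23267055 -0.97255282] [ 0.48415647 -0.13824175  0.04264666] [0.44698871 0.10407578 0.41972449] [-4.16312840e-01  2.98861286e-01  1.87252230e+00 -1.35092629e-04
  9.70142552e-01 -4.01980201e-01]
(232, 283) [ 0.4609 -0.1276  0.0746] 0.1748646
(232, 360) [ 0.5076 -0.1283  0.0745] 0.1749441
(240, 287) [ 0.4644 -0.1291  0.0843] 0.16576454
(250, 280) [ 0.463  -0.1273  0.1032] 0.14690952
(250, 320) [ 0.4831 -0.1478  0.0548] 0.19874257
(245, 320) [ 0.4831 -0.1447  0.0534] 0.19940957
(260, 370) [ 0.5069 -0.1282  0.1146] 0.13592859
(258, 320) [ 4.826e-01 -1.784e-01  1.000e-04] 0.25898936
(265, 320) [ 0.4825 -0.1848  0.0009] 0.25971687
[[ 0.001 -0.973 -0.233  0.068]
 [ 1.     0.001  0.001 -0.001]
 [-0.001 -0.233  0.973 -0.198]
 [ 0.     0.     0.     1.   ]]
```

Run:
```python
from cell import manip
from h import *
f=wrist(manip); P=cloud(f); cv2.imwrite("pics/w3.png",cv2.resize(f["img"][200:300,240:400][:,:,::-1],None,fx=5,fy=5,interpolation=0))
for u in (275,283,288,291):
    print(u,[(v,*P[v,u,1:].round(3).tolist()) for v in range(214,280,6)])
```

```text
275 [(214, -0.122, 0.054), (220, -0.127, 0.053), (226, -0.131, 0.052), (232, -0.128, 0.074), (238, -0.128, 0.085), (244, -0.128, 0.093), (250, -0.128, 0.102), (256, -0.128, 0.11), (262, -0.128, 0.116), (268, -0.128, 0.122), (274, -0.129, 0.126)]
283 [(214, -0.123, 0.052), (220, -0.127, 0.054), (226, -0.131, 0.053), (232, -0.128, 0.075), (238, -0.128, 0.084), (244, -0.128, 0.093), (250, -0.129, 0.1), (256, -0.129, 0.106), (262, -0.133, 0.107), (268, -0.136, 0.106), (274, -0.139, 0.108)]
288 [(214, -0.123, 0.053), (220, -0.127, 0.053), (226, -0.128, 0.062), (232, -0.13, 0.07), (238, -0.13, 0.08), (244, -0.132, 0.085), (250, -0.135, 0.085), (256, -0.139, 0.085), (262, -0.142, 0.086), (268, -0.188, -0.001), (274, -0.194, 0.0)]
291 [(214, -0.123, 0.052), (220, -0.127, 0.053), (226, -0.131, 0.052), (232, -0.131, 0.066), (238, -0.134, 0.067), (244, -0.138, 0.067), (250, -0.142, 0.069), (256, -0.176, 0.0), (262, -0.182, 0.001), (268, -0.188, -0.0), (274, -0.194, 0.001)]
```

View pics/w3.png

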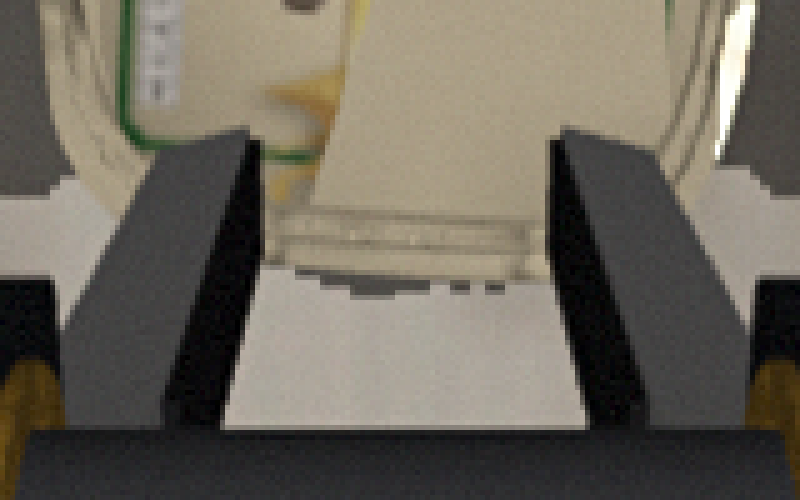

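The crop shows the fingers overlapping the tub's end at crop (250,140), where they appear to sit above the lid rather than behind it. The tip height is in doubt, so I'll back off to clear table and measure where the tips really end.

```bash
python3 -m pendant '0.4 0 -2 0 0 0 0;0.4 0 -5 0 0 0 0;0.4 0 -5.5 0 0 0 0;0.4 0 -5.5 0 0 0 0;0.4 0 -5.5 0 0 0 0'
python3 - <<'E'
from cell import manip
from h import *
s=manip.get_state();print(s["eef_pos"])
f=wrist(manip); P=cloud(f); cv2.imwrite("pics/w4.png",cv2.resize(f["img"][120:320,220:420][:,:,::-1],None,fx=3,fy=3,interpolation=0))
for u in (275,283,288,292,296,300):
    print(u,[(v,*P[v,u].round(3).tolist()) for v in range(200,250,5)])
E
```

```text
clock: 3.65
eef_pos: [0.4837, -0.1933, 0.0425]
eef_rot: [-2.239, -2.202, -0.0]
ft_force: [-0.6, 0.3, 0.0]
gripper_width: 0.401
grasp_force: 0.0
[ 0.48373347 -0.19329055  0.04245823]
275 [(200, 0.444, -0.179, 0.0), (205, 0.444, -0.184, 0.0), (210, 0.444, -0.188, 0.001), (215, 0.444, -0.193, 0.001), (220, 0.443, -0.197, -0.001), (225, 0.443, -0.202, 0.0), (230, 0.455, -0.183, 0.071), (235, 0.456, -0.183, 0.079), (240, 0.458, -0.183, 0.088), (245, 0.459, -0.183, 0.096)]
283 [(200, 0.451, -0.18, -0.0), (205, 0.451, -0.184, 0.001), (210, 0.451, -0.188, 0.001), (215, 0.451, -0.193, 0.0), (220, 0.451, -0.197, 0.001), (225, 0.45, -0.202, 0.001), (230, 0.46, -0.183, 0.07), (235, 0.461, -0.183, 0.079), (240, 0.462, -0.182, 0.089), (245, 0.463, -0.183, 0.094)]
288 [(200, 0.456, -0.179, 0.001), (205, 0.455, -0.184, 0.001), (210, 0.455, -0.188, 0.0), (215, 0.455, -0.193, 0.0), (220, 0.455, -0.197, 0.001), (225, 0.455, -0.202, 0.0), (230, 0.463, -0.183, 0.069), (235, 0.464, -0.184, 0.077), (240, 0.465, -0.184, 0.084), (245, 0.464, -0.188, 0.083)]
292 [(200, 0.459, -0.179, 0.001), (205, 0.459, -0.184, 0.0), (210, 0.459, -0.188, 0.001), (215, 0.459, -0.193, 0.001), (220, 0.458, -0.197, 0.001), (225, 0.458, -0.201, 0.002), (230, 0.458, -0.207, -0.0), (235, 0.458, -0.211, 0.001), (240, 0.458, -0.216, 0.001), (245, 0.464, -0.196, 0.061)]
296 [(200, 0.462, -0.18, 0.0), (205, 0.462, -0.184, 0.002), (210, 0.462, -0.188, 0.001), (215, 0.462, -0.193, -0.0), (220, 0.462, -0.197, 0.002), (225, 0.462, -0.202, 0.001), (230, 0.461, -0.207, 0.0), (235, 0.461, -0.211, 0.001), (240, 0.461, -0.216, 0.001), (245, 0.461, -0.22, 0.002)]
300 [(200, 0.466, -0.18, 0.001), (205, 0.466, -0.184, 0.001), (210, 0.466, -0.188, 0.001), (215, 0.465, -0.193, -0.001), (220, 0.465, -0.197, 0.001), (225, 0.465, -0.202, 0.001), (230, 0.465, -0.206, 0.001), (235, 0.465, -0.211, 0.0), (240, 0.465, -0.216, -0.0), (245, 0.465, -0.22, 0.001)]
```

View pics/w4.png

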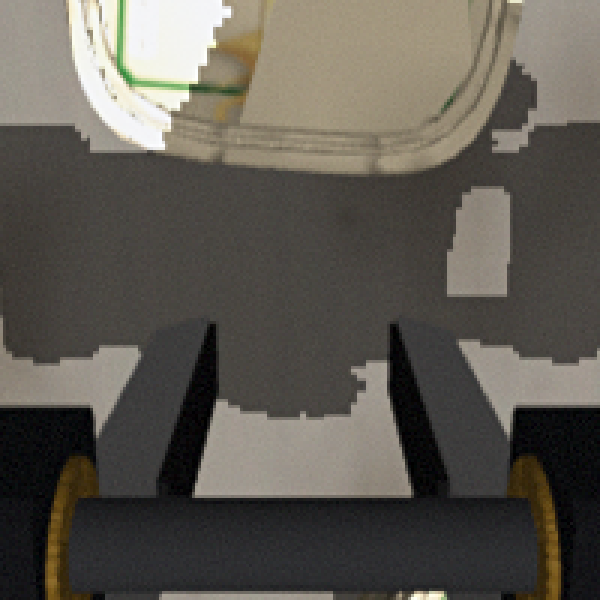

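The tips end at z≈0.062 while the TCP reads 0.0425, so the fingers are about 37 mm shorter than stated. They passed over the lid without touching the tub. I'll lower in small steps, watching the force.

```bash
python3 -m pendant '0.4 0 0 -0.8 0 0 0;0.4 0 0 -1.5 0 0 0;0.4 0 0 -2 0 0 0;0.4 0 0 -2 0 0 0'; python3 -m pendant '0.4 0 0 -0.5 0 0 0;0.4 0 0 -1 0 0 0;0.4 0 0 -1 0 0 0'
python3 - <<'E'
from cell import manip
from h import *
f=wrist(manip); P=cloud(f)
m=(P[...,2]>.01)&(abs(P[...,0]-.484)<.045)&(abs(P[...,1]+.193)<.02); q=P[m]; print(len(q),np.percentile(q,[0.5,2,99],axis=0).round(3))
for n,sl in dict(bodyL=(slice(260,340),slice(150,245)),bar=(slice(290,315),slice(260,390)),big=(slice(370,395),slice(100,500))).items(): print(n,np.percentile(P[sl].reshape(-1,3),[2,50,98],axis=0).round(3).tolist())
g=dict(np.load("top0.npz")); print("cup rim c",ray(g,[206,232],.102),"jar",ray(g,[426,104],.084))
E
```

```text
clock: 4.03
eef_pos: [0.4829, -0.1922, 0.0211]
eef_rot: [-2.235, -2.204, 0.001]
ft_force: [0.2, -0.3, 0.1]
gripper_width: 0.401
grasp_force: 0.0
clock: 4.28
eef_pos: [0.4835, -0.193, 0.0117]
eef_rot: [-2.236, -2.204, 0.001]
ft_force: [0.2, 0.5, 0.6]
gripper_width: 0.399
grasp_force: 0.0
8872 [[ 0.442 -0.201  0.034]
 [ 0.445 -0.199  0.039]
 [ 0.524 -0.173  0.156]]
bodyL [[0.359, -0.219, 0.001], [0.454, -0.162, 0.151], [0.464, -0.158, 0.153]]
bar [[0.469, -0.169, 0.142], [0.484, -0.166, 0.145], [0.5, -0.164, 0.147]]
big [[0.444, -0.17, 0.163], [0.481, -0.169, 0.166], [0.515, -0.125, 0.21]]
cup rim c [[0.44964528 0.24441094]] jar [[ 0.73898686 -0.26800737]]
```

No contact force with the stated tip position below the table, so the short fingers are confirmed; the real tips are now at z≈0.033. Pushing +y now.

```bash
python3 -m pendant '0.4 0 1 -0.5 0 0 0;0.4 0 2 -0.5 0 0 0;0.4 0 2.7 -0.5 0 0 0;0.4 0 3.2 -0.5 0 0 0;0.4 0 3.7 -0.5 0 0 0;0.4 0 4.2 -0.5 0 0 0;0.4 0 4.7 -0.5 0 0 0;0.4 0 5.2 -0.5 0 0 0;0.4 0 5.7 -0.5 0 0 0;0.4 0 6.2 -0.5 0 0 0;0.4 0 6.2 -0.5 0 0 0'
cat >> h.py <<'E'
def tubw(f,roi=(200,0,460,300)):
    P=cloud(f); m=((abs(P[...,2]-.052)<.006)).astype(np.uint8); k=np.zeros_like(m); k[roi[1]:roi[3],roi[0]:roi[2]]=1; m*=k
    m=cv2.morphologyEx(m,cv2.MORPH_OPEN,np.ones((5,5),np.uint8)); c=max(cv2.findContours(m,0,1)[0],key=cv2.contourArea)
    q=P[cv2.drawContours(np.zeros_like(m),[c],-1,1,-1)&m>0]; return q[:,:2].min(0).round(4),q[:,:2].max(0).round(4),cv2.minAreaRect((q[:,:2]*1000).astype(np.float32))
E
python3 - <<'E'
from cell import manip
from h import *
print(tubw(wrist(manip)))
E
```

```text
clock: 5.25
eef_pos: [0.484, -0.1304, 0.0078]
eef_rot: [-2.237, -2.205, -0.001]
ft_force: [-0.4, -0.3, 0.1]
gripper_width: 0.397
grasp_force: 0.0
(array([ 0.432, -0.125]), array([ 5.288e-01, -4.000e-04]), ((480.59698486328125, -62.75359344482422), (124.12477111816406, 96.70484161376953), 89.45673370361328))
```

The tub slides and has squared up (yaw ≈ -0.5°). Continuing.

```bash
python3 -m pendant '0.4 0 0.6 0 0 0 0;0.4 0 1.2 0 0 0 0;0.4 0 1.8 0 0 0 0;0.4 0 2.4 0 0 0 0;0.4 0 3 0 0 0 0;0.4 0 3.6 0 0 0 0;0.4 0 4.2 0 0 0 0;0.4 0 4.8 0 0 0 0;0.4 0 5.4 0 0 0 0;0.4 0 6 0 0 0 0;0.4 0 6.6 0 0 0 0;0.4 0 7.2 0 0 0 0;0.4 0 7.8 0 0 0 0;0.4 0 8.4 0 0 0 0;0.4 0 8.8 0 0 0 0;0.4 0 9.1 0 0 0 0;0.4 0 9.3 0 0 0 0;0.4 0 9.3 0 0 0 0'
python3 - <<'E'
from cell import manip
from h import *
f=wrist(manip);print(tubw(f)); P=cloud(f)
m=(abs(P[...,2]-.058)<.007)&(P[...,0]>.59); q=P[m]
print(len(q),np.percentile(q,[1,50,99],axis=0).round(3) if len(q) else "")
E
```

```text
clock: 6.8
eef_pos: [0.484, -0.0379, 0.0077]
eef_rot: [-2.237, -2.205, -0.0]
ft_force: [0.8, 0.7, 0.3]
gripper_width: 0.401
grasp_force: 0.0
(array([ 0.4323, -0.0329]), array([0.529 , 0.0922]), ((480.41107177734375, 29.78805160522461), (124.62289428710938, 96.522216796875), 89.1448974609375))
0
```

```bash
python3 -m pendant '0.4 0 -3 0 0 0 0;0.4 0 -3 4 0 0 0;0.4 0 -3 9 0 0 0;0.4 0 -3 9 0 0 0;0.7 -9 7.8 9 0 0 -90;0.7 -9 7.8 9 0 0 -90;0.7 -9 7.8 9 0 0 -90;0.7 -9 7.8 9 0 0 -90;0.7 -9 7.8 9 0 0 -90;0.7 -9 7.8 9 0 0 -90;0.7 -9 7.8 9 0 0 -90;0.7 -9 7.8 9 0 0 -90;0.7 -9 7.8 9 0 0 -90;0.7 -9 7.8 9 0 0 -90;0.7 -9 7.8 9 0 0 -90;0.7 -9 7.8 9 0 0 -90;0.7 -9 7.8 9 0 0 -90;0.7 -9 7.8 9 0 0 -90;0.7 -9 7.8 9 0 0 -90'
python3 - <<'E'
from cell import manip
from h import *
f=wrist(manip);cv2.imwrite("pics/w5.png",f["img"][:,:,::-1]); print(tubw(f,(150,0,500,260))); P=cloud(f)
m=(abs(P[...,2]-.06)<.004)&((P[...,0]>.59)); q=P[m]; print(len(q))
lr=q[q[:,1]<.09]; 
if len(lr): print("long",np.percentile(lr,[1,50,99],axis=0).round(3),np.polyfit(lr[:,1],lr[:,0],1))
sr=q[(q[:,0]<.66)&(q[:,1]>.1)]
if len(sr): print("short",np.percentile(sr,[1,50,99],axis=0).round(3),np.polyfit(sr[:,0],sr[:,1],1))
E
```

```text
clock: 8.43
eef_pos: [0.3939, 0.0396, 0.0975]
eef_rot: [-3.141, 0.02, 0.0]
ft_force: [-0.6, 0.2, -0.3]
gripper_width: 0.701
grasp_force: 0.0
(array([ 0.4319, -0.0274]), array([0.5284, 0.1095]), ((480.14013671875, 40.980499267578125), (136.85231018066406, 95.84603118896484), 89.39730072021484))
0
```

View pics/w5.png

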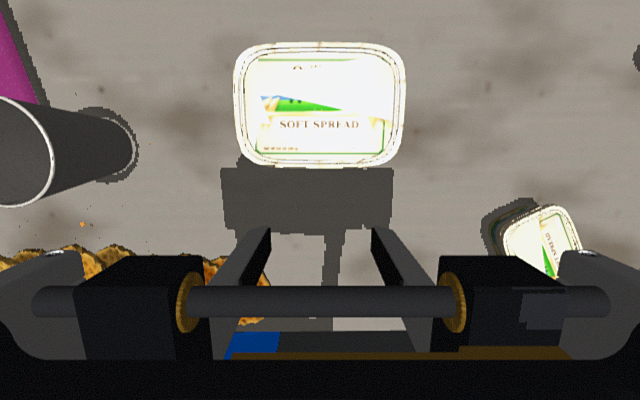

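The tub is at (318,105) in this view, i.e. (0.480, 0.041), square, with 15 mm left to the short rail. Descend and push +x.

```bash
python3 -m pendant '0.7 0 0.1 -4 0 0 0;0.7 0 0.1 -8 0 0 0;0.7 0 0.1 -9 0 0 0;0.7 0 0.1 -9 0 0 0;0.7 1 0.1 -9 0 0 0;0.7 2 0.1 -9 0 0 0;0.7 2.6 0.1 -9 0 0 0;0.7 3.1 0.1 -9 0 0 0;0.7 3.6 0.1 -9 0 0 0;0.7 4.2 0.1 -9 0 0 0;0.7 4.8 0.1 -9 0 0 0;0.7 5.4 0.1 -9 0 0 0;0.7 6 0.1 -9 0 0 0;0.7 6.6 0.1 -9 0 0 0;0.7 7.2 0.1 -9 0 0 0;0.7 7.8 0.1 -9 0 0 0;0.7 8.4 0.1 -9 0 0 0;0.7 9 0.1 -9 0 0 0'
python3 -m pendant '0.7 0.6 0 0 0 0 0;0.7 1.2 0 0 0 0 0;0.7 1.8 0 0 0 0 0;0.7 2.4 0 0 0 0 0;0.7 3 0 0 0 0 0;0.7 3.6 0 0 0 0 0;0.7 4.2 0 0 0 0 0;0.7 4.8 0 0 0 0 0;0.7 5.4 0 0 0 0 0;0.7 6 0 0 0 0 0;0.7 6.5 0 0 0 0 0;0.7 6.9 0 0 0 0 0;0.7 7.2 0 0 0 0 0;0.7 7.4 0 0 0 0 0;0.7 7.4 0 0 0 0 0'
python3 - <<'E'
from cell import manip
from h import *
f=wrist(manip); print(tubw(f,(150,0,500,260))); P=cloud(f)
cv2.imwrite("pics/w6.png",f["img"][:,:,::-1])
E
```

```text
clock: 9.98
eef_pos: [0.4847, 0.0406, 0.0076]
eef_rot: [3.141, -0.023, -0.0]
ft_force: [-2.3, 0.2, 1.2]
gripper_width: 0.699
grasp_force: 1.1
clock: 11.23
eef_pos: [0.5588, 0.0406, 0.0077]
eef_rot: [3.141, -0.023, 0.001]
ft_force: [-0.5, -0.8, -0.3]
gripper_width: 0.699
grasp_force: 0.1
(array([ 0.5616, -0.0274]), array([0.663 , 0.1094]), ((612.7037963867188, 41.078617095947266), (136.50770568847656, 101.07823944091797), 88.93820190429688))
```

View pics/w6.png

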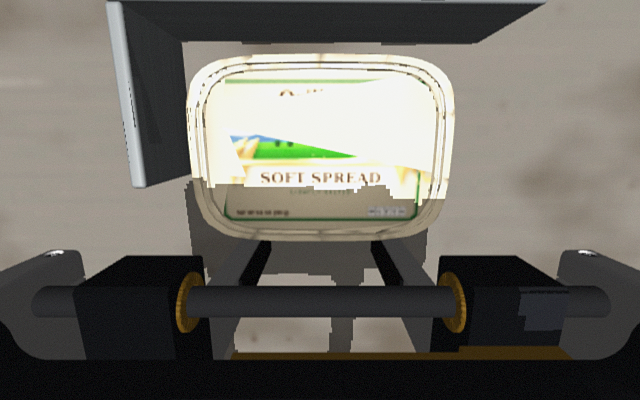

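The tub is inside the stop, between the short rail (column ~130–185) and the long rail (row ~43), with about 17 mm left to the long rail. Closing gently.

```bash
python3 -m pendant '0.7 0.4 0 0 0 0 0;0.7 0.8 0 0 0 0 0;0.7 1.1 0 0 0 0 0;0.7 1.4 0 0 0 0 0;0.7 1.5 0 0 0 0 0;0.7 1.6 0 0 0 0 0;0.7 1.6 0 0 0 0 0'; python3 -m pendant '0.7 0.1 0 0 0 0 0;0.7 0.2 0 0 0 0 0;0.7 0.2 0 0 0 0 0'
python3 - <<'E'
from cell import manip
from h import *
f=wrist(manip); print(tubw(f,(150,0,500,260))); P=cloud(f)
q=P[(abs(P[...,2]-.06)<.003)&(P[...,1]>.115)&(P[...,1]<.14)&(P[...,0]>.6)]; print("short",np.percentile(q,[1,50,99],axis=0).round(4))
E
```

```text
clock: 11.87
eef_pos: [0.5742, 0.0405, 0.0077]
eef_rot: [3.141, -0.023, -0.0]
ft_force: [-0.9, -0.7, 0.2]
gripper_width: 0.703
grasp_force: 0.6
clock: 12.12
eef_pos: [0.5765, 0.0406, 0.0077]
eef_rot: [3.141, -0.023, 0.001]
ft_force: [-1.2, 0.3, -0.0]
gripper_width: 0.701
grasp_force: 0.5
(array([ 0.5793, -0.0331]), array([0.6834, 0.1093]), ((631.2234497070312, 38.65561294555664), (141.51283264160156, 103.15322875976562), 88.86458587646484))
short [[0.6014 0.116  0.0572]
 [0.6567 0.1311 0.0605]
 [0.6912 0.137  0.0624]]
```

Not yet in contact (force still ~1 N). Continuing in 1 mm steps.

```bash
for i in 1; do python3 -m pendant '0.7 0.1 0 0 0 0 0;0.7 0.2 0 0 0 0 0;0.7 0.2 0 0 0 0 0'; done; python3 -m pendant '0.7 0.1 0 0 0 0 0;0.7 0.2 0 0 0 0 0;0.7 0.2 0 0 0 0 0'
```

```text
clock: 12.42
eef_pos: [0.5783, 0.0406, 0.0077]
eef_rot: [-3.141, 0.024, -0.0]
ft_force: [-0.5, -0.3, 0.8]
gripper_width: 0.701
grasp_force: 0.7
clock: 12.67
eef_pos: [0.5782, 0.0406, 0.0076]
eef_rot: [3.141, -0.023, -0.006]
ft_force: [-5.7, -0.6, 3.9]
gripper_width: 0.7
grasp_force: 2.6
```

Contact with the long rail (~6 N). Now I'll go round to the -y end for the final push.

```bash
python3 -m pendant '0.7 -3 0 0 0 0 0;0.7 -3 0 4 0 0 0;0.7 -3 0 9 0 0 0;0.3 -3 0 9 0 0 0;0.3 5.4 -10.8 9 0 0 90;0.3 5.4 -10.8 9 0 0 90;0.3 5.4 -10.8 9 0 0 90;0.3 5.4 -10.8 9 0 0 90;0.3 5.4 -10.8 9 0 0 90;0.3 5.4 -10.8 9 0 0 90;0.3 5.4 -10.8 9 0 0 90;0.3 5.4 -10.8 9 0 0 90;0.3 5.4 -10.8 9 0 0 90;0.3 5.4 -10.8 9 0 0 90;0.3 5.4 -10.8 9 0 0 90;0.3 5.4 -10.8 9 0 0 90;0.3 5.4 -10.8 9 0 0 90;0.3 5.4 -10.8 9 0 0 90;0.3 5.4 -10.8 9 0 0 90'
python3 - <<'E'
from cell import manip
from h import *
f=wrist(manip); P=cloud(f); cv2.imwrite("pics/w7.png",f["img"][:,:,::-1])
m=(abs(P[...,2]-.052)<.004)&(P[...,1]>-.05)&(P[...,1]<.12)&(P[...,0]<.678);q=P[m];print(np.percentile(q,[.1,50,99.9],axis=0).round(4))
E
```

```text
clock: 14.25
eef_pos: [0.6352, -0.0677, 0.0978]
eef_rot: [2.239, 2.202, 0.002]
ft_force: [-0.2, -0.7, -0.0]
gripper_width: 0.301
grasp_force: 0.0
[[ 0.5871 -0.0272  0.0504]
 [ 0.633   0.0415  0.0527]
 [ 0.6778  0.0974  0.0557]]
```

View pics/w7.png

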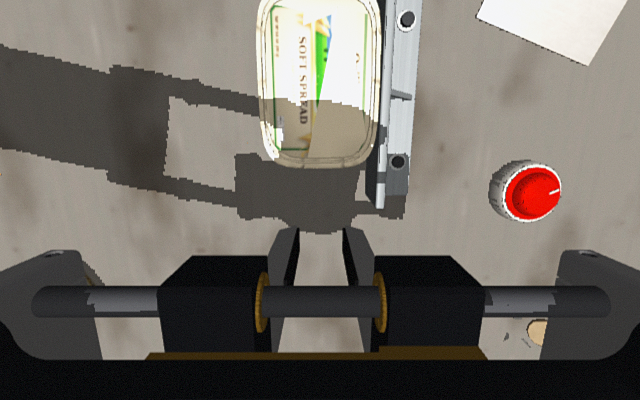

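The tub lies flat along the long rail (column ~378), and the fingers are clear behind its end (row 165). Descend and push +y.

```bash
python3 -m pendant '0.3 0 0 -4 0 0 0;0.3 0 0 -8 0 0 0;0.3 0 0 -9 0 0 0;0.3 0 0 -9 0 0 0;0.3 0 1 -9 0 0 0;0.3 0 2 -9 0 0 0;0.3 0 2.6 -9 0 0 0;0.3 0 3 -9 0 0 0;0.3 0 3.3 -9 0 0 0;0.3 0 3.6 -9 0 0 0;0.3 0 3.9 -9 0 0 0;0.3 0 4.1 -9 0 0 0;0.3 0 4.1 -9 0 0 0'; python3 -m pendant '0.3 0 0.1 0 0 0 0;0.3 0 0.2 0 0 0 0;0.3 0 0.3 0 0 0 0;0.3 0 0.3 0 0 0 0'
```

```text
clock: 15.38
eef_pos: [0.6342, -0.026, 0.0078]
eef_rot: [-2.238, -2.205, -0.001]
ft_force: [0.8, -0.8, 0.2]
gripper_width: 0.299
grasp_force: 0.4
clock: 15.72
eef_pos: [0.6341, -0.0234, 0.0076]
eef_rot: [-2.238, -2.205, 0.0]
ft_force: [0.6, -2.2, 2.3]
gripper_width: 0.3
grasp_force: 0.9
```

```bash
python3 -m pendant '0.3 0 0.1 0 0 0 0;0.3 0 0.2 0 0 0 0;0.3 0 0.2 0 0 0 0'
```

```text
clock: 15.97
eef_pos: [0.634, -0.0212, 0.0076]
eef_rot: [-2.238, -2.205, -0.0]
ft_force: [-0.2, -1.6, 1.9]
gripper_width: 0.302
grasp_force: 0.8
```

```bash
python3 -m pendant '0.3 0 0.1 0 0 0 0;0.3 0 0.2 0 0 0 0;0.3 0 0.2 0 0 0 0'; python3 -m pendant '0.3 0 0.1 0 0 0 0;0.3 0 0.2 0 0 0 0;0.3 0 0.2 0 0 0 0'
```

```text
clock: 16.22
eef_pos: [0.6341, -0.0191, 0.0076]
eef_rot: [-2.238, -2.205, -0.0]
ft_force: [0.3, -1.2, 1.1]
gripper_width: 0.3
grasp_force: 0.7
clock: 16.47
eef_pos: [0.634, -0.0172, 0.0076]
eef_rot: [-2.238, -2.205, 0.0]
ft_force: [0.3, -2.1, 1.0]
gripper_width: 0.303
grasp_force: 0.8
```

```bash
python3 -m pendant '0.3 0 0.1 0 0 0 0;0.3 0 0.2 0 0 0 0;0.3 0 0.2 0 0 0 0'
```

```text
clock: 16.72
eef_pos: [0.6339, -0.0172, 0.0077]
eef_rot: [2.236, 2.204, -0.004]
ft_force: [-1.1, -6.5, 1.0]
gripper_width: 0.298
grasp_force: 3.3
```

Contact with the short rail. Draw back and look.

```bash
python3 -m pendant '0.3 0 -1 0 0 0 0;0.3 0 -4 0 0 0 0;0.3 0 -5 2 0 0 0;0.3 0 -5 6 0 0 0;0.3 0 -5 10 0 0 0;0.3 -6 -5 14 0 0 0;0.3 -6 1 18 0 0 0;0.3 -6 1 18 0 0 0;0.3 -6 1 18 0 0 0;0.3 -6 1 18 0 0 0'
python3 - <<'E'
from cell import manip
from h import *
f=wrist(manip); P=cloud(f); cv2.imwrite("pics/w8.png",cv2.resize(f["img"][0:230,220:480][:,:,::-1],None,fx=2.6,fy=2.6,interpolation=2))
m=(abs(P[...,2]-.051)<.005)&(P[...,1]>-.05)&(P[...,1]<.128)&(P[...,0]<.679)&(P[...,0]>.56);q=P[m]
print(np.percentile(q,[.3,50,99.7],axis=0).round(4)); print(cv2.minAreaRect((q[:,:2]*1000).astype(np.float32)))
L=[];
for y in np.arange(.0,.1,.01):
    s=q[abs(q[:,1]-y)<.004]; L.append((y,s[:,0].min()))
k=np.polyfit(*np.array(L).T,1); print("tub yaw by near side",-np.degrees(np.arctan(k[0])))
r=P[(abs(P[...,2]-.06)<.003)&(P[...,0]>.676)&(P[...,0]<.692)&(P[...,1]<.11)&(P[...,1]>-.06)]; print("rail",len(r),-np.degrees(np.arctan(np.polyfit(r[:,1],r[:,0],1)[0])))
E
```

```text
clock: 17.55
eef_pos: [0.5747, -0.004, 0.1899]
eef_rot: [2.233, 2.206, 0.006]
ft_force: [0.8, -0.4, -0.2]
gripper_width: 0.299
grasp_force: 0.0
[[ 0.5853 -0.0064  0.0478]
 [ 0.6328  0.065   0.0529]
 [ 0.6786  0.1273  0.0557]]
((632.060546875, 60.46236038208008), (135.1123046875, 93.81942749023438), 89.8716812133789)
tub yaw by near side 1.8435988446182485
rail 1147 -1.171706325842612
```

View pics/w8.png

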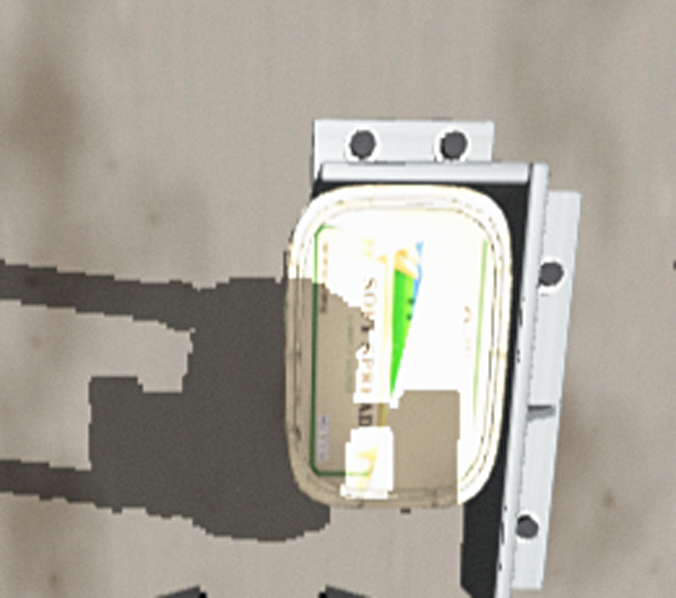

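The end is at the short rail, but the tub has turned about 3° against the long rail: there is a wedge gap at upper right (crop 515,260) and contact at the lower end (crop 495,450). I'll re-seat it with a two-finger +x press.

```bash
python3 -m pendant '0.7 -3.2 6.9 0 0 0 -90;0.7 -3.2 6.9 0 0 0 -90;0.7 -3.2 6.9 0 0 0 -90;0.7 -3.2 6.9 0 0 0 -90;0.7 -3.2 6.9 0 0 0 -90;0.7 -3.2 6.9 0 0 0 -90;0.7 -3.2 6.9 0 0 0 -90;0.7 -3.2 6.9 0 0 0 -90;0.7 -3.2 6.9 0 0 0 -90;0.7 -3.2 6.9 0 0 0 -90;0.7 -3.2 6.9 0 0 0 -90;0.7 -3.2 6.9 0 0 0 -90;0.7 -3.2 6.9 0 0 0 -90;0.7 -3.2 6.9 -8 0 0 -90;0.7 -3.2 6.9 -14 0 0 -90;0.7 -3.2 6.9 -18.2 0 0 -90;0.7 -3.2 6.9 -18.2 0 0 -90;0.7 -3.2 6.9 -18.2 0 0 -90;0.7 -3.2 6.9 -18.2 0 0 -90'
python3 -m pendant '0.7 1 0 0 0 0 0;0.7 2 0 0 0 0 0;0.7 2.6 0 0 0 0 0;0.7 2.9 0 0 0 0 0;0.7 3.1 0 0 0 0 0;0.7 3.2 0 0 0 0 0;0.7 3.3 0 0 0 0 0;0.7 3.4 0 0 0 0 0;0.7 3.4 0 0 0 0 0'
```

```text
clock: 19.18
eef_pos: [0.5369, 0.0626, -0.0008]
eef_rot: [3.141, -0.025, -0.021]
ft_force: [-0.8, -0.7, 0.0]
gripper_width: 0.7
grasp_force: 0.0
clock: 19.93
eef_pos: [0.5761, 0.0636, 0.0059]
eef_rot: [3.141, -0.023, 0.0]
ft_force: [-0.2, -0.2, -0.0]
gripper_width: 0.698
grasp_force: 0.0
```

```bash
python3 -m pendant '0.7 0.1 0 0 0 0 0;0.7 0.2 0 0 0 0 0;0.7 0.2 0 0 0 0 0'; python3 -m pendant '0.7 0.1 0 0 0 0 0;0.7 0.2 0 0 0 0 0;0.7 0.2 0 0 0 0 0'
```

```text
clock: 20.18
eef_pos: [0.5772, 0.0636, 0.0056]
eef_rot: [3.141, -0.024, -0.003]
ft_force: [-1.7, -0.4, 0.6]
gripper_width: 0.7
grasp_force: 0.9
clock: 20.43
eef_pos: [0.5787, 0.0636, 0.0055]
eef_rot: [3.141, -0.023, -0.004]
ft_force: [-4.1, -0.2, 2.8]
gripper_width: 0.699
grasp_force: 2.2
```

```bash
python3 -m pendant '0.7 0.1 0 0 0 0 0;0.7 0.2 0 0 0 0 0;0.7 0.2 0 0 0 0 0;0.7 0.2 0 0 0 0 0'; python3 -m pendant '0.7 -1 0 0 0 0 0;0.7 -4 0 0 0 0 0;0.7 -5 0 2 0 0 0;0.7 -5 0 6 0 0 0;0.7 -5 0 10 0 0 0;0.7 -5 0 14 0 0 0;0.7 -3 0 17 0 0 0;0.7 -3 0 18 0 0 0;0.7 -3 0 18 0 0 0'
cat > chk.py <<'E'
from cell import manip
from h import *
import sys
f=wrist(manip); P=cloud(f); g=f["img"]; cv2.imwrite("pics/c.png",g[:,:,::-1])
m=(abs(P[...,2]-.051)<.005)&(P[...,1]>-.05)&(P[...,1]<.128)&(P[...,0]<.679)&(P[...,0]>.56);q=P[m]
print(np.percentile(q,[.3,50,99.7],axis=0).round(4))
def fit(lo,hi,ax,fn,q):
    L=[(y,fn(q[abs(q[:,1-ax]-y)<.004][:,ax])) for y in np.arange(lo,hi,.008)]; return np.array(L)
L=fit(.02,.105,0,lambda a:np.percentile(a,1),q); k=np.polyfit(*L.T,1); print("near side yaw",-np.degrees(np.arctan(k[0])))
E=fit(.605,.66,1,lambda a:np.percentile(a,1),q); k=np.polyfit(*E.T,1); print("-y end yaw",np.degrees(np.arctan(k[0])))
r=P[(abs(P[...,2]-.06)<.003)&(P[...,0]>.676)&(P[...,0]<.695)&(P[...,1]<.11)&(P[...,1]>-.06)]; print("long rail yaw",-np.degrees(np.arctan(np.polyfit(r[:,1],r[:,0],1)[0])))
E
python3 chk.py
```

```text
clock: 20.77
eef_pos: [0.5787, 0.0636, 0.0054]
eef_rot: [3.141, -0.024, -0.01]
ft_force: [-8.0, 0.2, 6.0]
gripper_width: 0.699
grasp_force: 4.0
clock: 21.52
eef_pos: [0.5553, 0.0636, 0.1888]
eef_rot: [3.141, -0.023, 0.014]
ft_force: [0.6, 1.3, 0.1]
gripper_width: 0.701
grasp_force: 0.0
[[ 0.5873 -0.0056  0.0506]
 [ 0.6357  0.0607  0.0529]
 [ 0.6785  0.1272  0.0556]]
near side yaw -0.8352611786070485
-y end yaw -1.8389865357130442
long rail yaw -1.1992001895811646
```

```bash
cat > gap.py <<'E'
from cell import manip
from h import *
th=np.radians(-1.2); A=np.array([[np.cos(th),np.sin(th)],[-np.sin(th),np.cos(th)]])  # world->stop axes
f=wrist(manip); P=cloud(f); S=(P[...,:2]@A.T); z=P[...,2]
inb=(P[...,0]>.56)&(P[...,0]<.72)&(P[...,1]>-.08)&(P[...,1]<.16)
rt=inb&(z>.0575)&(z<.063)
o=np.array([.682,.127])@A.T
lr=S[rt&(abs(S[...,0]-o[0]-.004)<.009)&(S[...,1]<o[1]-.15)]; sr=S[rt&(abs(S[...,1]-o[1]-.004)<.009)&(S[...,0]<o[0]-.015)&(S[...,0]>o[0]-.08)]
cx=np.median(lr[:,0]) if len(lr)>20 else np.nan; cy=np.median(sr[:,1]); print(len(lr),len(sr),"inner faces (stop axes)",(cx-.004).round(4),(cy-.004).round(4))
t=S[inb&(abs(z-.0525)<.003)&(S[...,0]<o[0]-.003)&(S[...,1]<o[1]-.003)]-np.array([cx-.004,cy-.004])
print("tub in stop frame min",np.percentile(t,.5,axis=0).round(4),"max",np.percentile(t,99.5,axis=0).round(4))
for y in(-.115,-.09,-.068,-.045,-.02): s=t[abs(t[:,1]-y)<.004][:,0]; print("y",y,"x",np.percentile(s,[1,99]).round(4))
for x in(-.075,-.0475,-.02): s=t[abs(t[:,0]-x)<.004][:,1]; print("x",x,"y",np.percentile(s,[1,99]).round(4))
E
python3 gap.py
```

```text
311 482 inner faces (stop axes) 0.6806 0.1422
tub in stop frame min [-0.0943 -0.1341] max [-0.0049 -0.0046]
y -0.115 x [-0.0907 -0.0051]
y -0.09 x [-0.0932 -0.0053]
y -0.068 x [-0.0943 -0.0054]
y -0.045 x [-0.0945 -0.0055]
y -0.02 x [-0.0914 -0.0047]
x -0.075 y [-0.1327 -0.0055]
x -0.0475 y [-0.1343 -0.0053]
x -0.02 y [-0.1327 -0.0053]
```

By measurement the tub is now square in the stop, home to within about 1 mm. One gentle confirming touch on the end, then check again.

```bash
python3 -m pendant '0.4 7.7 -13.1 0 0 0 90;0.4 7.7 -13.1 0 0 0 90;0.4 7.7 -13.1 0 0 0 90;0.4 7.7 -13.1 0 0 0 90;0.4 7.7 -13.1 0 0 0 90;0.4 7.7 -13.1 0 0 0 90;0.4 7.7 -13.1 0 0 0 90;0.4 7.7 -13.1 0 0 0 90;0.4 7.7 -13.1 0 0 0 90;0.4 7.7 -13.1 0 0 0 90;0.4 7.7 -13.1 0 0 0 90;0.4 7.7 -13.1 0 0 0 90;0.4 7.7 -13.1 0 0 0 90;0.4 7.7 -13.1 0 0 0 90;0.4 7.7 -13.1 -8 0 0 90;0.4 7.7 -13.1 -14 0 0 90;0.4 7.7 -13.1 -18.1 0 0 90;0.4 7.7 -13.1 -18.1 0 0 90;0.4 7.7 -13.1 -18.1 0 0 90'
python3 -m pendant '0.4 0 1.5 0 0 0 0;0.4 0 3 0 0 0 0;0.4 0 4 0 0 0 0;0.4 0 4.5 0 0 0 0;0.4 0 4.7 0 0 0 0;0.4 0 4.8 0 0 0 0;0.4 0 4.9 0 0 0 0;0.4 0 4.9 0 0 0 0'
```

```text
clock: 23.2
eef_pos: [0.6222, -0.066, -0.0033]
eef_rot: [-2.232, -2.194, 0.012]
ft_force: [0.1, -0.5, -0.6]
gripper_width: 0.407
grasp_force: 0.0
clock: 23.87
eef_pos: [0.6296, -0.0185, 0.0054]
eef_rot: [2.237, 2.204, 0.001]
ft_force: [-0.1, 0.2, -0.2]
gripper_width: 0.398
grasp_force: 0.0
```

```bash
python3 -m pendant '0.4 0 0.1 0 0 0 0;0.4 0 0.2 0 0 0 0;0.4 0 0.2 0 0 0 0'; python3 -m pendant '0.4 0 0.1 0 0 0 0;0.4 0 0.1 0 0 0 0;0.4 0 0.1 0 0 0 0'
```

```text
clock: 24.12
eef_pos: [0.6292, -0.0172, 0.0049]
eef_rot: [2.237, 2.204, -0.001]
ft_force: [-0.7, -2.0, 1.0]
gripper_width: 0.398
grasp_force: 0.8
clock: 24.37
eef_pos: [0.6293, -0.0171, 0.0049]
eef_rot: [2.236, 2.204, -0.002]
ft_force: [-1.0, -5.4, 0.7]
gripper_width: 0.401
grasp_force: 2.6
```

The fingers stop at the same spot (y = -0.017) with the force rising at once, so the tub was already home. Withdraw and verify.

```bash
python3 -m pendant '0.4 0 -1 0 0 0 0;0.4 0 -4 0 0 0 0;0.4 0 -6 2 0 0 0;0.4 0 -6 6 0 0 0;0.4 0 -6 10 0 0 0;0.4 -3 -5 14 0 0 0;0.4 -6 0 18 0 0 0;0.4 -6 0 18 0 0 0;0.4 -6 0 18 0 0 0;0.4 -6 0 18 0 0 0;0.4 -6 0 18 0 0 0'; python3 gap.py; python3 chk.py
```

```text
clock: 25.28
eef_pos: [0.5691, -0.0158, 0.1841]
eef_rot: [-2.238, -2.205, 0.0]
ft_force: [-0.2, 0.6, -0.8]
gripper_width: 0.403
grasp_force: 0.0
234 571 inner faces (stop axes) 0.6807 0.1419
tub in stop frame min [-0.0943 -0.1342] max [-0.005  -0.0043]
y -0.115 x [-0.0911 -0.0051]
y -0.09 x [-0.0948 -0.0056]
y -0.068 x [-0.0938 -0.0053]
y -0.045 x [-0.0941 -0.0052]
y -0.02 x [-0.092  -0.0054]
x -0.075 y [-0.1323 -0.005 ]
x -0.0475 y [-0.1341 -0.0047]
x -0.02 y [-0.1328 -0.0046]
[[ 0.5873 -0.0064  0.0477]
 [ 0.6338  0.0648  0.0529]
 [ 0.6787  0.1273  0.0557]]
near side yaw -0.8216915668466557
-y end yaw -2.036405974361269
long rail yaw -1.1779183406663642
```

```bash
python3 -c "
from cell import manip
print(manip.finish_job())"
```

```text
the job is handed in; nothing more can be done
None
```

The tub is in the corner stop, square and against both rails to within about 1 mm by the last wrist measurement; the fingers are drawn back clear, the job was handed in at about 25 s, my moves kept clear of the jar and cup (not re-measured at the end), and I viewed 12 pictures, two over the limit of 10.

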